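# Close the drive box of a kinetic sculpture

## Task

Close the open plywood drive box with the cover that fits it, the longer of the two, which has a thin tongue along one edge: hook the tongue under the box's metal strip with the cover tilted, swing the opposite edge down and press it past the sprung roller until the cover lies flat and fully home, then let go. Leave the shorter cover and everything else on the table where they are.

Things in the scene. Friction and masses are not known exactly. Their poses are not given: they have to be found in the camera images.
- drive_base: dark steel base plate 250 (x) x 200 (y) x 10 mm, fixed on the table; origin at the centre of its underside, z up. The open plywood drive box rides on it, in line, on four soft mounts, its underside 38 mm above the table: pressed down with more than 1 N it sinks straight down 1.1 mm for each further newton, at most 22 mm, and springs back. It does not move sideways
- box_seat (a point): a point of the drive box, outside 200 (x) x 160 (y) x 70 mm high, walls 12 mm, inside 176 x 136 mm: on the ledge (8 mm wide, all round inside, top 61 mm above the box's underside) at the inner face of the -x wall, 88 mm from the centre; cover_tongue ends up here. Over it a 3 mm thick metal strip overhangs by 10 mm: a slot 9 mm high, 10 mm deep. x points to the catch, z up
- box_catch (a point): centre of the catch's white roller when free, in the middle of the box's +x wall: 177 mm along x from box_seat and 14.5 mm above it, same axes. Roller 16 mm thick, 30 mm long along y, turns freely. It reaches about 3 mm over the edge of the seated cover. A steel bracket beside and behind it stands 21 mm above the ledge
- catch (a joint): how far the roller is pushed back, outwards along +x of the box, against its spring, in m: 0 free, 0.008 at most; spring 8 N at 0 rising by 0.8 N per mm. With the tongue fully in, the cover's edge pushes it back about 3 mm to pass (about 11 to 16 N downwards on the cover close to the roller); it then springs over the cover's top edge
- cover_grip (a point): centre of the round wooden pull bar of the cover that fits. Bar 14 mm thick, 90 mm long along y, on two posts 12 mm thick 68 mm apart, over the middle of the cover; this point is 30 mm above the cover's underside, 21 above its upper face. Cover: plywood 172 (x) x 132 (y) x 9 mm, about 0.17 kg, lying flat, bar up. z is up, +x points away from the tongue
- cover_tongue (a point): middle of the lower edge of the cover's tongue: 86 mm from the cover's centre towards its -x, at the underside. The tongue runs along the whole -x edge, 15 mm deep and 4 mm thick, flush with the underside. Axes as the cover's
- cover_far (a point): middle of the lower edge of the cover's opposite side: 86 mm from the centre towards its +x, at the underside. Axes as the cover's
- short_cover_grip (a point): centre of the like pull bar on the shorter cover of another box: plywood 136 x 132 x 9 mm, no tongue, an eraser lying on it. Leave alone
- eraser: orange eraser 40 x 22 x 12 mm lying on the shorter cover; origin under its centre
- strip: square wooden strip 170 x 10 x 10 mm lying beside the box; origin under its centre, x along it
- pencil: red pencil 7 mm thick, about 160 mm long, lying beside the box; origin near its middle, x along it
- hammer: hammer lying beyond the box, about 260 mm long; x along it
- scissors: blue-handled scissors lying beyond the box, about 180 mm long; origin at the pivot
- wire_spool: copper-coloured spool of wire 68 mm across, 46 mm high, standing at the right; origin under its centre
- glue: white glue bottle 56 mm across, 150 mm high, standing at the left; origin under its centre
Things that resemble listed ones, but are neither listed nor needed, are in the scene too. Leave any blue or purple look-alike of the part that bears cover_grip alone.

How it is judged:
By the outcome, as a careful person would: the job done as asked, in the order asked, and still so for the second after the job is handed in, with the robot touching nothing.
It also fails if it takes over 58 s, if anything falls off the work surface, if the arm or the gripper's body presses on something with over 40 N, if the wrist force passes 120 N, or if a joint passes its speed limit or range.

## Robot

A 6-joint arm with a two-finger parallel gripper is mounted at the origin on the work surface. World frame = base frame: x ahead of the robot, y to its left, z up, the work surface at z = 0. Lengths are in mm, angles in degrees, forces in N, time in s.
With the tool pointing down it reaches from about 350 to 850 mm from the base axis. Payload 8.1 kg.
Tool frame: the origin (TCP) lies between the finger pads; the fingertips stand 22 mm ahead of it and the grasp point (between the pads) lies 3 mm ahead of it; z points along the fingers, y is the line along which they close (so a half turn about z gives the same grasp; the last joint's range is limited). The gripper opens to 85 mm and grips with 20 to 120 N. Pads are 22 mm wide; open, the fingers measure 114 mm over their backs; the gripper's body (76 mm by 85 mm) begins 54 mm behind the grasp point. The pads swing forward as they close: fully open they stand 13 mm farther back than shut.
Start: joints at [-81.096, 7.471, 85.268, -0, 87.261, -4.893], TCP at [143.108, -582.688, 253.292] pointing down, gripper open.
Joint ranges: [-169.43, 169.43], [-51.17, 129.36], [1.28, 143.12], [-76.62, 256.62], [0, 156.53], [-152.29, 152.29]. Speed limits (degrees/s): [136.94, 136.94, 159.86, 180, 180, 180].

## Interface

Orientations are given as [roll, pitch, yaw] about the fixed x, y, z axes, in that order (R = Rz(yaw) Ry(pitch) Rx(roll)).
In Python, from bench import r, vision gives the robot as it stands.
- The arm moves only by the tool step_arm, never from a script. Its argument "targets" is a list that holds one entry, the list of rows, each a list of 6 numbers: the shift along the world's x, y, z in mm, then the turn, a rotation vector about the world's x, y, z in rad. In form: [[[x, y, z, rx, ry, rz], ...]]. A call has 1 to 12 rows; each row is the pose to reach, as a shift and turn from the pose commanded when the call began; what a row does not reach only later rows make up. A row lasts 1/12 s, in which the tool goes at most 41.7 mm and 7.16 degrees, less where a joint would pass 70% of its speed; a pose out of reach is approached as far as the arm can. A call with a gripper value outside its range is refused whole. "fingers" is the gripper's target within -1 to 1 (shut at 1, half-way at 0, fully open at -1), set as the call begins (left out, the last holds). The fingers move at their own pace and stop on an object; "newtons" is the grip in N (left out, the last holds). Time passes only in rows, so rows that repeat a pose let the fingers close. It gives the time, the measured TCP pose, the force, the opening and the grip force at its end, in the units of the state.
- r.sense(): the state, without advancing time (a new reading comes with each control period).
- vision.snapshot(name): name is "scene" or "top"; returns a dict with "img" (480x640x3 uint8, blue, green, red), "mtx" (3x3 intrinsics, pixels), "eye" and "attitude" of the camera in the world. Camera axes: x right, y up, looking along -z (the intrinsics and any distortion apply to the point x, -y, -z); pixel columns grow to the right and rows downward; lengths in mm; the calibration is good to about 2 mm. A picture is of the moment at which its call begins. There is no depth.
- r.hand_in(): hands the job in; it is judged then, once.
The state is a dict: "time": time; "joint_pos": joint angles; "qd": joint speeds; "joint_efforts": joint torques, N m; "tool_pos": TCP position; "tcp_rot": TCP orientation; "ft_force": force on the tool from outside, world axes, zero at the start; "wrist_torque": the same for the moment, N m; "finger_gap": finger opening in mm; "grip_force": force on a finger pad.
Only numpy, scipy, OpenCV 4.12 (cv2) and the standard library are available. Lean on these libraries where they do the work, as an engineer would, in place of code of your own. Each camera call takes 0.05 s, during which the arm holds its last target. There are 200 camera calls.

## Working session

There is one attempt and no reset: what is moved stays moved. The work goes in short steps, Python scripts to look and compute and a tool call to move; the robot and the scene stay as the last step left them, time stands still between calls to the robot, and variables do not carry over. Pictures are saved under pics/ and viewed, at most 10 in all, crops included, and the job is handed in when it is done.

Besides the shell and the picture viewer there is one more tool, called after ">>>" as name(argument=value, ...), one argument or row to a line, values as JSON. step_arm: Moves the arm, as the interface text tells. Its arguments: {"type":"object","properties":{"targets":{"type":"array"},"fingers":{"type":"number"},"newtons":{"type":"number"}},"required":["targets"]}

```bash
ls; mkdir -p pics; python3 - <<'E'
from bench import r, vision
import cv2,numpy as np
for n in("scene","top"):
    s=vision.snapshot(n); cv2.imwrite(f"pics/{n}0.png",s["img"]); print(n,s["mtx"],s["eye"],s["attitude"],[k for k in s])
print(r.sense())
E
```

```text
pics
scene [[611.72849939   0.         323.8070154 ]
 [  0.         611.72849939 236.82693595]
 [  0.           0.           1.        ]] [1668.67242304  279.49151498 1296.84349098] [ 45.58212218   0.89714776 101.71320243] ['img', 'mtx', 'eye', 'attitude']
top [[518.21501123   0.         317.53242577]
 [  0.         518.21501123 239.06654565]
 [  0.           0.           1.        ]] [ 372.07463025   13.56153381 1306.93582542] [  5.21966315  -0.66350107 -90.4142819 ] ['img', 'mtx', 'eye', 'attitude']
{'time': 0.1, 'joint_pos': array([-8.10968204e+01,  7.51173183e+00,  8.53237140e+01, -5.70878836e-04,
        8.72629094e+01, -4.89633319e+00]), 'qd': array([ 0.09070914, -0.05034971, -0.03794299,  0.02319898, -0.06361749,
       -0.04140921]), 'joint_efforts': array([-6.32218471e-04, -5.70952177e+01, -5.01943266e+01, -2.81684770e-04,
        8.16528162e-03,  1.35608644e-05]), 'tool_pos': array([ 143.02702682, -582.2183456 ,  252.33293903]), 'tcp_rot': array([-1.79901955e+02, -7.82682059e-03,  1.37995338e+01]), 'ft_force': array([-0.09255981, -0.30601661, -0.2186224 ]), 'wrist_torque': array([0.013695  , 0.01872157, 0.01514858]), 'grip_force': 0.0, 'finger_gap': 85.81896216575637}
```

View pics/scene0.png

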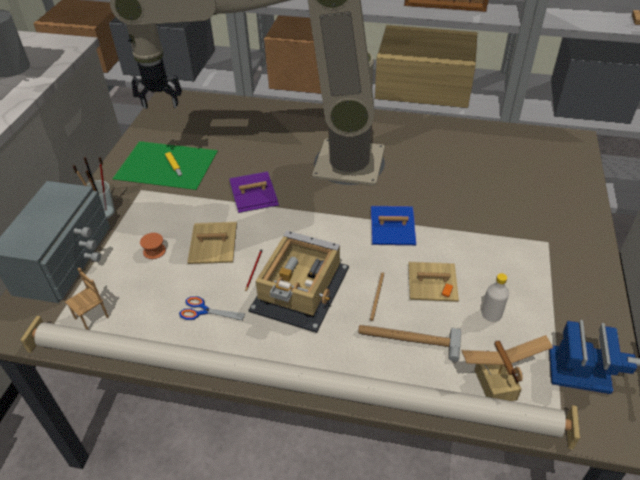

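View pics/top0.png

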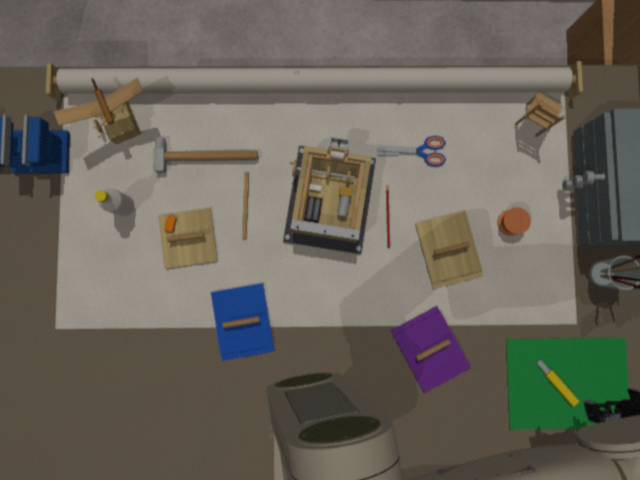

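The candidate covers in the top view are plain wood at (448,248), plain wood with eraser at (187,238), blue at (242,321) and purple at (431,349). The plain one without the eraser at (448,248) is the longer one. I'll confirm that and find its tongue in an enlarged crop.

```bash
python3 - <<'E'
import cv2,numpy as np
t=cv2.imread("pics/top0.png"); s=cv2.imread("pics/scene0.png")
def c(i,x,y,w,h): return cv2.resize(i[y:y+h,x:x+w],(400,300),interpolation=cv2.INTER_CUBIC)
a=np.vstack([np.hstack([c(t,398,205,104,78+12),c(s,175,208,80,60)]),np.hstack([c(t,270,130,160,120),c(s,245,225,112,84+16)])])
cv2.imwrite("pics/crop1.png",a)
E
```

```text
(no output)
```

View pics/crop1.png

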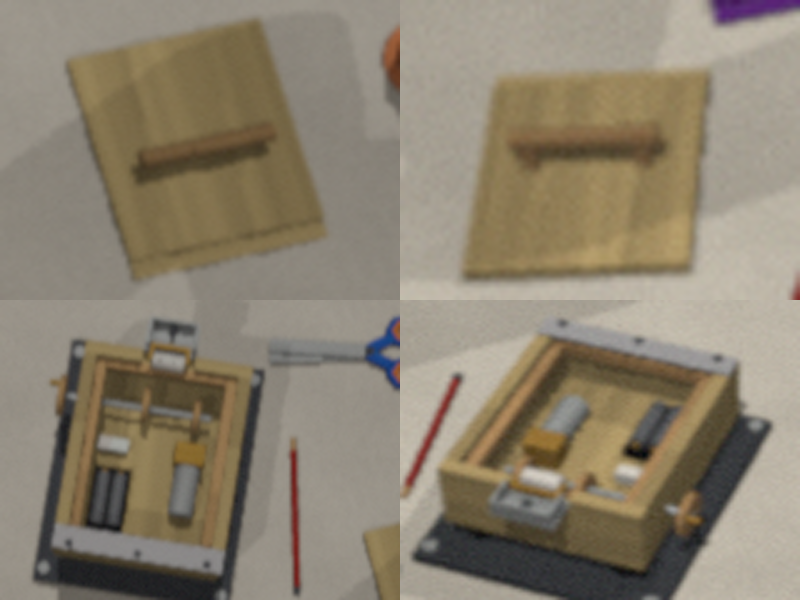

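The crop shows the tongue step line along the robot-side edge of the long cover, top view from (432,278) to (482,263). The shorter cover has the eraser, so this one fits. The box's metal strip is on the robot side (top view, about (328,230)) and the roller on the far side (about (338,152)).

```bash
cat > h.py <<'E'
from bench import r, vision
import cv2,numpy as np
from scipy.spatial.transform import Rotation as Ro
class Cam:
    def __init__(s,n):
        d=vision.snapshot(n); s.img=d["img"]; s.K=np.array(d["mtx"]); s.e=np.array(d["eye"]); s.R=Ro.from_euler("xyz",d["attitude"],degrees=True).as_matrix()
        s.hsv=cv2.cvtColor(s.img,cv2.COLOR_BGR2HSV)
    def ray(s,uv):
        uv=np.atleast_2d(uv).astype(float); p=np.c_[uv,np.ones(len(uv))]@np.linalg.inv(s.K).T
        return (p*[1,-1,-1])@s.R.T
    def plane(s,uv,z):
        d=s.ray(uv); return s.e+d*((z-s.e[2])/d[:,2])[:,None]
    def proj(s,P):
        q=((np.atleast_2d(P)-s.e)@s.R)*[1,-1,-1]@s.K.T; return q[:,:2]/q[:,2:]
    def blobs(s,lo,hi,box,amin=15):
        m=cv2.inRange(s.hsv,np.array(lo),np.array(hi)); k=np.zeros_like(m); x0,y0,x1,y1=box; k[y0:y1,x0:x1]=m[y0:y1,x0:x1]
        c,_=cv2.findContours(k,cv2.RETR_EXTERNAL,cv2.CHAIN_APPROX_NONE)
        return sorted([a for a in c if cv2.contourArea(a)>=amin],key=cv2.contourArea,reverse=True)
def tri(c1,u1,c2,u2):
    d1=c1.ray(u1)[0];d2=c2.ray(u2)[0];d1/=np.linalg.norm(d1);d2/=np.linalg.norm(d2)
    t=np.linalg.lstsq(np.c_[d1,-d2],c2.e-c1.e,rcond=None)[0]
    a=c1.e+t[0]*d1;b=c2.e+t[1]*d2
    return (a+b)/2,np.linalg.norm(a-b)
E
python3 - <<'E'
from h import *
T=Cam("top");S=Cam("scene")
for n,C,pts in(("T",T,[(435,232),(450,249),(466,245),(400,230),(338,152),(330,231),(300,195),(338,160),(370,195),(345,243)]),("S",S,[(215,250),(212,237),(250,225),(283,287),(312,240),(265,280),(310,285),(330,290)])):
    print(n,[(p,C.hsv[p[1],p[0]].tolist()) for p in pts])
for C,b in((T,(405,205,490,292)),(S,(183,217,242,266))):
    c=C.blobs((8,60,40),(28,255,255),b)[0]; rc=cv2.minAreaRect(c); print("cover",rc); 
    P=C.plane(cv2.boxPoints(rc),4.5) if C is T else C.plane(cv2.approxPolyDP(cv2.convexHull(c),6,True)[:,0],4.5); print(P.round(1),P.mean(0).round(1))
    for c in C.blobs((0,90,30),(14,255,255),b)[:3]: print("bar",cv2.minAreaRect(c),cv2.contourArea(c))
for C,b in((T,(280,130,380,255)),(S,(255,228,345,320))):
    for c in C.blobs((0,0,185),(180,45,255),b,5)[:4]: print("white",cv2.minAreaRect(c),cv2.contourArea(c))
    for c in C.blobs((90,0,100),(130,60,190),b,20)[:4]: print("grey",cv2.minAreaRect(c),cv2.contourArea(c))
    c=C.blobs((8,60,40),(28,255,255),b)[0]; print("wood",cv2.approxPolyDP(cv2.convexHull(c),4,True)[:,0].tolist(),cv2.minAreaRect(c))
E
```

```text
T [((435, 232), [20, 104, 135]), ((450, 249), [17, 119, 107]), ((466, 245), [16, 119, 107]), ((400, 230), [19, 27, 153]), ((338, 152), [20, 16, 143]), ((330, 231), [0, 5, 141]), ((300, 195), [20, 105, 133]), ((338, 160), [16, 126, 83]), ((370, 195), [13, 23, 102]), ((345, 243), [90, 30, 34])]
S [((215, 250), [20, 103, 156]), ((212, 237), [17, 129, 87]), ((250, 225), [16, 32, 170]), ((283, 287), [19, 73, 137]), ((312, 240), [10, 5, 148]), ((265, 280), [18, 109, 175]), ((310, 285), [18, 47, 145]), ((330, 290), [120, 9, 56])]
cover ((448.9154052734375, 249.02308654785156), (68.93675994873047, 52.62348175048828), 74.74488067626953)
[[ 531.1 -248.6    4.5]
 [ 565.9 -379.     4.5]
 [ 396.7 -419.2    4.5]
 [ 362.9 -290.1    4.5]] [ 464.1 -334.2    4.5]
cover ((211.5, 242.5), (41.0, 49.0), 90.0)
[[ 367.9 -289.4    4.5]
 [ 529.8 -250.3    4.5]
 [ 561.6 -373.9    4.5]
 [ 396.1 -413.5    4.5]] [ 463.8 -331.8    4.5]
wood [[304, 146], [370, 156], [360, 229], [292, 218]] ((331.7456970214844, 185.65318298339844), (70.0983657836914, 78.00533294677734), 8.746162414550781)
white ((320.5, 244.5), (33.0, 47.0), 90.0) 486.0
white ((339.9349060058594, 302.7431640625), (13.407215118408203, 41.13201141357422), 24.443954467773438) 298.5
white ((260.7852783203125, 253.4088134765625), (17.716890335083008, 49.39254379272461), 32.47119140625) 291.5
white ((284.3500061035156, 283.4500427246094), (9.17060375213623, 3.1622774600982666), 18.43494987487793) 20.0
wood [[283, 237], [339, 250], [329, 299], [312, 315], [258, 298], [256, 279]] ((296.74530029296875, 274.1415100097656), (75.6856689453125, 71.01541137695312), 15.945395469665527)
```

```bash
python3 - <<'E'
from h import *
T=Cam("top");S=Cam("scene")
def ends(c):
    p=cv2.boxPoints(cv2.minAreaRect(c)); p=p[np.argsort(p[:,0])]; return p[:2].mean(0),p[2:].mean(0)
B={}
for k,C,b,hi in(("T",T,(425,232,475,262),(18,255,122)),("S",S,(190,226,235,246),(18,255,125))):
    cs=C.blobs((0,60,20),hi,b); print(k,"bar",[(cv2.minAreaRect(c),cv2.contourArea(c)) for c in cs[:3]])
    B[k]=ends(cs[0])
for i in(0,1): print("bar end",*tri(T,B["T"][i],S,B["S"][i]))
R={}
for k,C,b in(("T",T,(280,130,380,255)),("S",S,(255,228,345,320))):
    for lo,hi,n in(((0,0,120),(180,14,175),"strip"),((0,0,120),(40,40,255),"roller")):
        cs=C.blobs(lo,hi,b,8); print(k,n,[(np.round(cv2.boxPoints(cv2.minAreaRect(c)),1).tolist(),cv2.contourArea(c)) for c in cs[:4]])
a=np.hstack([cv2.resize(T.img[135:245,280:385],(420,440),interpolation=cv2.INTER_CUBIC),cv2.resize(S.img[228:320,250:345],(380,368),interpolation=cv2.INTER_CUBIC)[:440] if 0 else cv2.resize(S.img[225:335,250:345],(380,440),interpolation=cv2.INTER_CUBIC)])
cv2.imwrite("pics/crop2.png",a)
f=T.plane([(304,146),(370,156)],108); print("far corners",f.round(1))
E
```

```text
T bar [(((451.7353515625, 248.44119262695312), (6.063390731811523, 36.1378059387207), 75.96376037597656), 159.0)]
S bar [(((212.0786590576172, 238.1015167236328), (6.198493480682373, 29.92376136779785), 85.91438293457031), 65.5)]
bar end [ 465.18173947 -336.48033816    8.5403568 ] 82.08169763093488
bar end [ 466.07179864 -327.74665197   42.5241724 ] 90.25486934308816
T strip [([[290.6000061035156, 227.60000610351562], [291.8999938964844, 219.5], [359.1000061035156, 230.6999969482422], [357.70001220703125, 238.8000030517578]], 434.5), ([[339.6000061035156, 212.89999389648438], [342.6000061035156, 196.6999969482422], [345.79998779296875, 197.3000030517578], [342.8999938964844, 213.5]], 32.5), ([[340.0, 139.0], [349.0, 139.0], [349.0, 148.0], [340.0, 148.0]], 22.5), ([[328.0, 137.0], [337.0, 137.0], [337.0, 146.0], [328.0, 146.0]], 19.5)]
T roller [([[280.0, 130.0], [379.0, 130.0], [379.0, 254.0], [280.0, 254.0]], 3611.5), ([[290.6000061035156, 227.8000030517578], [291.8999938964844, 219.0], [359.20001220703125, 229.60000610351562], [357.79998779296875, 238.39999389648438]], 465.5), ([[
[... 556 characters left out ...]
0.0, 269.0]], 48.5), ([[281.29998779296875, 295.3999938964844], [282.0, 291.0], [288.20001220703125, 292.0], [287.3999938964844, 296.3999938964844]], 17.0), ([[273.0, 290.0], [278.0, 290.0], [278.0, 293.0], [273.0, 293.0]], 11.5)]
S roller [([[255.0, 228.0], [344.0, 228.0], [344.0, 278.0], [255.0, 278.0]], 1648.5), ([[324.0, 277.0], [344.0, 277.0], [344.0, 319.0], [324.0, 319.0]], 418.0), ([[278.3999938964844, 284.79998779296875], [280.1000061035156, 279.70001220703125], [290.6000061035156, 283.20001220703125], [288.8999938964844, 288.29998779296875]], 44.0), ([[255.0, 319.0], [255.0, 314.0], [271.0, 314.0], [271.0, 319.0]], 35.5)]
far corners [[ 702.4   29.2  108. ]
 [ 677.6 -126.4  108. ]]
```

View pics/crop2.png

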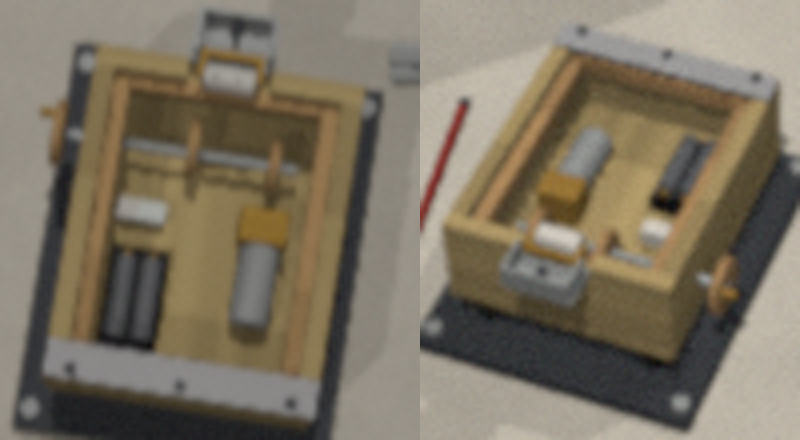

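The crop shows the strip spanning top (291,223)–(358,234), scene (284,233)–(338,247), and the roller at top (337,154), scene (284.5,284). The scene view is mirrored left to right, so I pair the ends crosswise.

```bash
python3 - <<'E'
from h import *
T=Cam("top");S=Cam("scene")
def ends(c,b):
    p=cv2.boxPoints(cv2.minAreaRect(c)); p=p[np.argsort(p[:,0])]; return p[:2].mean(0),p[2:].mean(0)
cT=ends(T.blobs((0,60,20),(18,255,122),(425,232,475,262))[0],0); cS=ends(S.blobs((0,60,20),(18,255,125),(190,226,235,246))[0],0)
for i in(0,1): print("bar end",*tri(T,cT[i],S,cS[1-i]))
print("bar mid",*tri(T,(cT[0]+cT[1])/2,S,(cS[0]+cS[1])/2))
print("bar from T at z30",T.plane(cT,30).round(1), T.plane(cT,30).mean(0))
print("strip mid",*tri(T,(324.8,229),S,(311,239.7)))
print("strip ends",*tri(T,(291.2,223.5),S,(337.8,246.7)),*tri(T,(358.4,234.4),S,(284.3,232.6)))
print("roller",*tri(T,(337.1,153.9),S,(284.5,284)))
print("T roller z116",T.plane([(337.1,153.9)],116)[0])
P=T.plane([(291.9,219.3),(359.1,230.2),(290.6,227.7),(357.8,238.6)],111); print(P.round(1))
print("seat est yaw", np.degrees(np.arctan2(*(T.plane([(337.1,153.9)],116)[0]-P.mean(0))[[1,0]])))
print("far corners z108",T.plane([(303.5,146),(370.5,156)],108).round(1))
E
```

```text
bar end [ 453.32558093 -291.25064029   19.43235379] 0.16344621062415501
bar end [ 473.32226113 -379.67969573   16.12774387] 6.127982093695578
bar mid [ 463.31123996 -335.41927408   17.72038687] 3.0825651404511403
bar from T at z30 [[ 452.7 -288.8   30. ]
 [ 472.9 -378.6   30. ]] [ 462.77795356 -333.69855907   30.        ]
strip mid [504.54009678 -17.55224668 110.4216231 ] 1.1989073803585324
strip ends [517.82116183  60.32756196 110.91747893] 1.0265895121925417 [491.54015251 -96.14199231 111.07955815] 0.2231703550029869
roller [680.6680574  -47.66143427 116.53636066] 1.3216641773787594
T roller z116 [680.9566567  -48.33681011 116.        ]
[[527.7  58.2 111. ]
 [501.3 -97.8 111. ]
 [508.1  61.2 111. ]
 [481.7 -94.5 111. ]]
seat est yaw -9.69575734506987
far corners z108 [[ 702.4   30.4  108. ]
 [ 677.6 -127.6  108. ]]
```

>>> step_arm(
  targets=[
    [[27,21,0,0,0,0.12],[54,42,0,0,0,0.24],[81,63,-5,0,0,0.36],[108,84,-10,0,0,0.48],[135,105,-20,0,0,0.6],[162,126,-30,0,0,0.72],[189,147,-40,0,0,0.84],[216,168,-50,0,0,0.96],[243,189,-60,0,0,1.08],[270,210,-70,0,0,1.2],[297,231,-80,0,0,1.32],[320,249,-90,0,0,1.44]],
  ],
  fingers=-0.2,
)

```text
time: 1.4
tool_pos: [464.7, -332.0, 163.0]
tcp_rot: [180.0, 0.0, 96.7]
ft_force: [0.2, -1.3, -0.6]
finger_gap: 51.3
grip_force: 0.0
```

>>> step_arm(
  targets=[
    [[0,0,-20,0,0,0.12],[0,0,-50,0,0,0.126],[0,0,-70,0,0,0.126],[0,0,-70,0,0,0.126],[0,0,-70,0,0,0.126]],
  ],
)

```text
time: 1.82
tool_pos: [462.3, -332.9, 92.2]
tcp_rot: [-179.9, -0.1, 103.5]
ft_force: [0.8, 0.6, -0.2]
finger_gap: 51.1
grip_force: 0.0
```

>>> step_arm(
  targets=[
    [[0,0,-20,0,0,0],[0,0,-40,0,0,0],[0,0,-50,0,0,0],[0,0,-56,0,0,0],[0,0,-56,0,0,0],[0,0,-56,0,0,0]],
  ],
)

```text
time: 2.32
tool_pos: [463.6, -334.2, 38.4]
tcp_rot: [180.0, 0.1, 103.5]
ft_force: [0.0, -0.9, -0.0]
finger_gap: 51.1
grip_force: 0.0
```

>>> step_arm(
  targets=[
    [[0,0,0,0,0,0],[0,0,0,0,0,0],[0,0,0,0,0,0],[0,0,0,0,0,0],[0,0,0,0,0,0],[0,0,0,0,0,0]],
  ],
  fingers=1,
  newtons=80,
)

```text
time: 2.82
tool_pos: [463.8, -334.2, 38.6]
tcp_rot: [179.9, 0.1, 103.5]
ft_force: [-1.0, 1.4, 5.3]
finger_gap: 11.0
grip_force: 78.0
```

>>> step_arm(
  targets=[
    [[0,0,0,0,0,0],[0,0,0,0,0,0],[0,0,-3,0,0,0],[0,0,-4,0,0,0],[0,0,-4,0,0,0]],
  ],
  fingers=0.3,
)

```text
time: 3.23
tool_pos: [462.7, -333.4, 32.6]
tcp_rot: [-180.0, -0.1, 103.5]
ft_force: [-0.0, -0.2, 0.5]
finger_gap: 30.1
grip_force: 0.0
```

>>> step_arm(
  targets=[
    [[0,0,0,0,0,0],[0,0,0,0,0,0],[0,0,0,0,0,0],[0,0,0,0,0,0],[0,0,0,0,0,0]],
  ],
  fingers=1,
)

```text
time: 3.65
tool_pos: [463.1, -333.6, 33.2]
tcp_rot: [-180.0, -0.0, 103.5]
ft_force: [-0.4, -0.3, -1.5]
finger_gap: 11.7
grip_force: 78.1
```

>>> step_arm(
  targets=[
    [[0,0,8,0,0,0],[0,0,25,0,0,0],[0,0,50,0,0,0],[0,0,75,0,0,0],[0,0,100,0,0,-0.02],[0,0,125,0,0,-0.06],[0,5,145,0,0,-0.1],[5,20,155,0,0,-0.14],[15,40,157,0,0,-0.18],[25,60,157,0,0,-0.22],[36,83,157,0,0,-0.26],[47,106,157,0,0,-0.3]],
  ],
)

```text
time: 4.65
tool_pos: [510.4, -226.8, 191.0]
tcp_rot: [180.0, 0.0, 86.2]
ft_force: [-0.5, -0.6, -1.1]
finger_gap: 11.6
grip_force: 78.1
```

>>> step_arm(
  targets=[
    [[10,23,0,0,0,-0.04],[21,46,0,0,0,-0.08],[32,70,0,0,0,-0.103],[43,95,0,0,0,-0.103],[54,120,0,0,0,-0.103],[64,145,0,0,0,-0.103],[74,168,0,0,0,-0.103],[81,185,0,0,0,-0.103],[84,193,0,0,0,-0.103],[84.5,194.5,0,0,0,-0.103],[84.5,194.5,0,0,0,-0.103]],
  ],
)

```text
time: 5.57
tool_pos: [594.5, -33.3, 190.4]
tcp_rot: [-180.0, 0.0, 80.5]
ft_force: [-0.2, 0.5, -1.5]
finger_gap: 11.8
grip_force: 78.1
```

>>> step_arm(
  targets=[
    [[0,0,-2,-0.007,-0.0413,0],[0,0,-4,-0.014,-0.0826,0],[0,0,-8,-0.0209,-0.1239,0],[0,0,-12,-0.028,-0.1652,0],[0,0,-15,-0.0349,-0.2065,0],[0,0,-15,-0.0349,-0.2065,0],[0,0,-15,-0.0349,-0.2065,0],[0,0,-15,-0.0349,-0.2065,0]],
  ],
)

```text
time: 6.23
tool_pos: [594.6, -34.1, 175.9]
tcp_rot: [168.0, 0.0, 80.4]
ft_force: [0.5, 0.2, -1.3]
finger_gap: 11.3
grip_force: 78.3
```

```bash
python3 - <<'E'
from h import *
T=Cam("top");S=Cam("scene"); s=r.sense(); print(s["tool_pos"],s["tcp_rot"],s["ft_force"],s["finger_gap"])
cv2.imwrite("pics/t2.png",T.img); cv2.imwrite("pics/s2.png",S.img)
c=lambda i,x,y:cv2.resize(i[y:y+130,x:x+130],(400,400),interpolation=cv2.INTER_CUBIC)
cv2.imwrite("pics/crop3.png",np.hstack([c(T.img,270,130),c(S.img,235,190)]))
E
```

```text
[595.09194604 -33.78155945 175.96949051] [1.67995790e+02 8.90828316e-03 8.03927400e+01] [-0.67651472 -0.02265775 -1.86426122] 11.214759833965694
```

View pics/crop3.png

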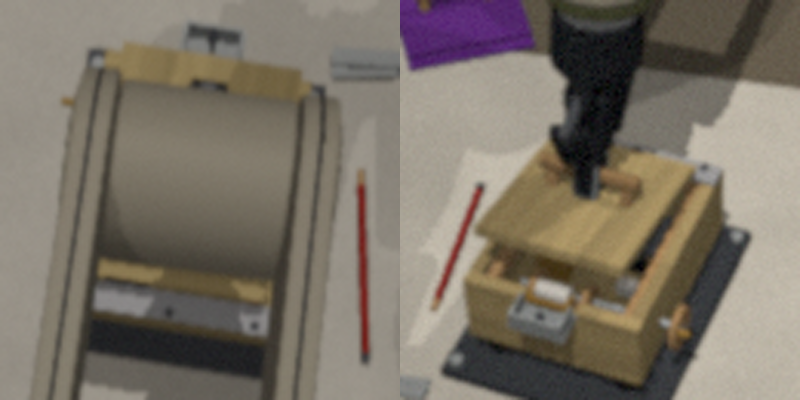

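The crop shows the cover held tilted, far edge up and tongue edge (top crop, about (185,285)) just above the strip's inner edge. I'll overlay the predicted cover and box edges to check lateral alignment.

```bash
cat >> h.py <<'E'
U=np.array([np.cos(np.radians(-9.6)),np.sin(np.radians(-9.6)),0]);V=np.array([-U[1],U[0],0]);Z=np.array([0,0,1.])
SEAT=np.array([504.7,-17.9,99.])
def cover(s,n0=33.2):
    R=Ro.from_euler("xyz",s["tcp_rot"],degrees=True).as_matrix()
    cz=-R[:,2]; cx=-R[:,1] if R[0,1]<0 else R[:,1]; cy=np.cross(cz,cx)
    g=s["tool_pos"]-n0*cz
    return g,cx,cy,cz
def rep(s,n0=33.2):
    g,cx,cy,cz=cover(s,n0)
    for n,x in(("tongue",-86),("far",86)):
        d=g+x*cx-SEAT; print(n,"along %.1f side %.1f up %.1f"%(d@U,d@V,d@Z))
    print("tilt %.1f yawerr %.2f F(u,v,z) %s"%(np.degrees(np.arcsin(cx[2])),np.degrees(np.arcsin(cx@V)),np.round([s["ft_force"]@U,s["ft_force"]@V,s["ft_force"][2]],1)), "t",round(s["time"],2),"gap",round(s["finger_gap"],1))
E
python3 - <<'E'
from h import *
s=r.sense(); rep(s); g,cx,cy,cz=cover(s)
f=5; out=[]
for C,(x0,y0,w,h) in((Cam("top"),(288,135,80,110)),(Cam("scene"),(250,225,80,110))):
    im=cv2.resize(C.img[y0:y0+h,x0:x0+w],None,fx=f,fy=f,interpolation=cv2.INTER_CUBIC)
    def L(P,col):
        q=((C.proj(np.array(P))+.5-[x0,y0])*f*8).astype(int); cv2.polylines(im,[q.reshape(-1,1,2).astype(np.int32)],True,col,1,cv2.LINE_AA,3)
    L([g+a*cx+b*cy+9*cz for a,b in((-71,-66),(-71,66),(86,66),(86,-66))],(0,0,255))
    L([g+a*cx+b*cy for a,b in((-86,-66),(-86,66),(86,66),(86,-66))],(255,0,255))
    L([SEAT+a*U+b*V+9*Z for a,b in((-12,-80),(-12,80),(188,80),(188,-80))],(0,255,0))
    L([SEAT+a*U+b*V+9*Z for a,b in((0,-68),(0,68),(176,68),(176,-68))],(255,255,0))
    out.append(im)
cv2.imwrite("pics/ov.png",np.hstack(out))
E
```

```text
tongue along 14.6 side -0.6 up 26.6
far along 182.8 side -0.6 up 62.4
tilt 12.0 yawerr -0.01 F(u,v,z) [-0.7 -0.1 -1.9] t 6.33 gap 11.2
```

View pics/ov.png

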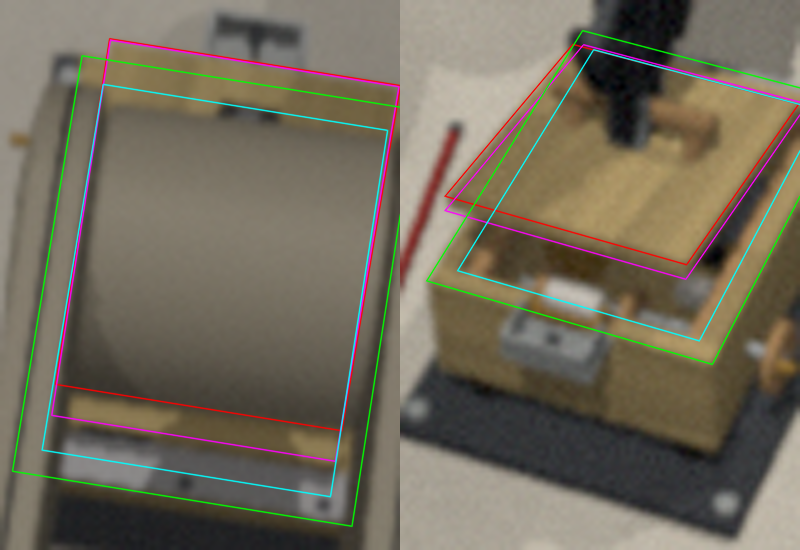

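The predicted cover edges match the image laterally to about 1 px relative to the box (scene far corners near overlay px (455,213) and (690,275)). Next I lower the tongue onto the ledge in front of the strip.

>>> step_arm(
  targets=[
    [[0,0.5,-6,0,0,0],[0,0.5,-12,0,0,0],[0,0.5,-17,0,0,0],[0,0.5,-20,0,0,0],[0,0.5,-22,0,0,0],[0,0.5,-23,0,0,0],[0,0.5,-23,0,0,0]],
  ],
)

```text
time: 7.02
tool_pos: [594.4, -32.6, 151.9]
tcp_rot: [168.0, 0.0, 80.4]
ft_force: [-1.0, -0.2, -1.1]
finger_gap: 11.8
grip_force: 78.3
```

```bash
python3 -c "
from h import *
rep(r.sense())"
```

```text
tongue along 13.7 side 0.4 up 2.6
far along 182.0 side 0.5 up 38.3
tilt 12.0 yawerr 0.03 F(u,v,z) [-0.9 -0.4 -1.1] t 7.02 gap 11.8
```

No contact yet, so I continue down gently.

>>> step_arm(
  targets=[
    [[0,0,-1,0,0,0],[0,0,-2,0,0,0],[0,0,-2,0,0,0],[0,0,-2,0,0,0]],
  ],
)

```text
time: 7.35
tool_pos: [594.7, -32.7, 150.4]
tcp_rot: [168.0, 0.0, 80.4]
ft_force: [0.2, -0.2, -2.1]
finger_gap: 11.7
grip_force: 78.3
```

>>> step_arm(
  targets=[
    [[0,0,-1,0,0,0],[0,0,-2,0,0,0],[0,0,-2,0,0,0],[0,0,-2,0,0,0]],
  ],
)

```text
time: 7.68
tool_pos: [594.9, -32.7, 148.6]
tcp_rot: [168.0, 0.0, 80.4]
ft_force: [0.2, -0.5, 0.2]
finger_gap: 11.4
grip_force: 78.4
```

```bash
python3 -c "
from h import *
rep(r.sense())"
```

```text
tongue along 14.2 side 0.4 up -0.8
far along 182.4 side 0.5 up 35.0
tilt 12.0 yawerr 0.03 F(u,v,z) [ 0.3 -0.4  0.2] t 7.68 gap 11.4
```

Contact is at the expected ledge height, so the tongue is between the side walls. Now I slide it under the strip.

>>> step_arm(
  targets=[
    [[-1,0.2,0.5,0,0,0],[-2,0.3,0.5,0,0,0],[-3,0.5,0.5,0,0,0],[-4,0.7,0.5,0,0,0],[-5,0.8,0.5,0,0,0],[-6,1,0.5,0,0,0],[-7,1.2,0.5,0,0,0],[-8,1.3,0.5,0,0,0],[-8,1.3,0.5,0,0,0]],
  ],
)

```text
time: 8.43
tool_pos: [586.4, -31.3, 148.8]
tcp_rot: [168.0, 0.0, 80.4]
ft_force: [0.6, 0.3, -1.0]
finger_gap: 11.7
grip_force: 78.4
```

```bash
python3 -c "
from h import *
rep(r.sense())"
```

```text
tongue along 5.6 side 0.3 up -0.6
far along 173.8 side 0.4 up 35.2
tilt 12.0 yawerr 0.03 F(u,v,z) [ 0.6  0.4 -1. ] t 8.43 gap 11.7
```

>>> step_arm(
  targets=[
    [[-1,0.2,0,0,0,0],[-2,0.3,0,0,0,0],[-3,0.5,0,0,0,0],[-4,0.7,0,0,0,0],[-4,0.7,0,0,0,0]],
  ],
)

```text
time: 8.85
tool_pos: [583.3, -30.9, 149.5]
tcp_rot: [167.9, 0.0, 80.4]
ft_force: [4.5, -1.2, -0.6]
finger_gap: 11.6
grip_force: 78.3
```

>>> step_arm(
  targets=[
    [[-0.5,0.1,0,0,0,0],[-1,0.2,0,0,0,0],[-1,0.2,0,0,0,0],[-1,0.2,0,0,0,0]],
  ],
)

```text
time: 9.18
tool_pos: [582.8, -30.9, 149.9]
tcp_rot: [167.8, 0.0, 80.4]
ft_force: [6.1, -1.5, -0.4]
finger_gap: 11.5
grip_force: 78.4
```

```bash
python3 -c "
from h import *
rep(r.sense())"
```

```text
tongue along 2.2 side 0.2 up 0.3
far along 170.3 side 0.3 up 36.6
tilt 12.2 yawerr 0.02 F(u,v,z) [ 6.3 -0.5 -0.4] t 9.18 gap 11.5
```

The tongue is fully home against the back wall at about 6 N along −x. Now I swing the far edge down onto the roller.

>>> step_arm(
  targets=[
    [[0.7,-0.1,-1.2,0.0024,0.0143,0],[1.3,-0.2,-2.3,0.0049,0.0287,0],[2,-0.3,-3.5,0.0073,0.043,0],[2.7,-0.4,-4.6,0.0097,0.0573,0],[3.3,-0.6,-5.8,0.0122,0.0717,0],[4,-0.7,-6.9,0.0146,0.086,0],[4,-0.7,-6.9,0.0146,0.086,0]],
  ],
)

```text
time: 9.77
tool_pos: [586.9, -31.6, 142.6]
tcp_rot: [172.9, 0.0, 80.4]
ft_force: [4.7, -2.2, -0.4]
finger_gap: 11.7
grip_force: 78.6
```

```bash
python3 -c "
from h import *
rep(r.sense())"
```

```text
tongue along 2.1 side 0.2 up 0.0
far along 172.8 side 0.3 up 21.3
tilt 7.1 yawerr 0.02 F(u,v,z) [ 5.  -1.4 -0.4] t 9.77 gap 11.7
```

>>> step_arm(
  targets=[
    [[0.6,-0.1,-1,0.0022,0.0129,0],[1.1,-0.2,-2.1,0.0044,0.0258,0],[1.1,-0.2,-2.1,0.0044,0.0258,0],[1.1,-0.2,-2.1,0.0044,0.0258,0]],
  ],
)

```text
time: 10.1
tool_pos: [587.6, -31.7, 140.4]
tcp_rot: [174.4, 0.0, 80.4]
ft_force: [5.0, -2.3, 1.1]
finger_gap: 11.5
grip_force: 78.8
```

```bash
python3 -c "
from h import *
s=r.sense();rep(s);print(s['wrist_torque'])"
```

```text
tongue along 1.7 side 0.2 up -0.1
far along 172.9 side 0.3 up 16.7
tilt 5.6 yawerr 0.02 F(u,v,z) [ 5.3 -1.4  1.1] t 10.1 gap 11.5
[-0.31110487 -0.87016355 -0.10556722]
```

>>> step_arm(
  targets=[
    [[0,0,0,0,0,0],[0,0,0,0,0,0],[0,0,0,0,0,0],[0,0,0,0,0,0]],
  ],
  fingers=-0.2,
)

```text
time: 10.43
tool_pos: [586.1, -31.2, 139.3]
tcp_rot: [174.6, -0.0, 80.4]
ft_force: [0.2, 0.2, -0.8]
finger_gap: 51.1
grip_force: 0.0
```

>>> step_arm(
  targets=[
    [[0,0,5,0,0,0],[0,0,15,0,0,0],[0,0,30,0,0,0],[0,0,55,0,0,0],[0,0,80,0.0163,0.096,0],[0,0,80,0.0163,0.096,0],[0,0,80,0.0163,0.096,0]],
  ],
)

```text
time: 11.02
tool_pos: [588.8, -31.8, 222.8]
tcp_rot: [179.8, -0.0, 80.4]
ft_force: [-0.3, 0.1, -0.4]
finger_gap: 50.9
grip_force: 0.0
```

```bash
python3 - <<'E'
from h import *
T=Cam("top");S=Cam("scene"); s=r.sense(); rep(s); print(s["tool_pos"],s["tcp_rot"])
c=lambda i,x,y:cv2.resize(i[y:y+110,x:x+110],(550,550),interpolation=cv2.INTER_CUBIC)
cv2.imwrite("pics/s4.png",c(S.img,245,215))
E
```

```text
tongue along -2.7 side 0.3 up 87.6
far along 169.3 side 0.4 up 87.6
tilt -0.0 yawerr 0.03 F(u,v,z) [ 0.1  0.1 -0.2] t 11.12 gap 51.3
[586.94337499 -31.41903585 219.80718153] [-1.79991469e+02 -1.03268421e-02  8.04316766e+01]
```

View pics/s4.png

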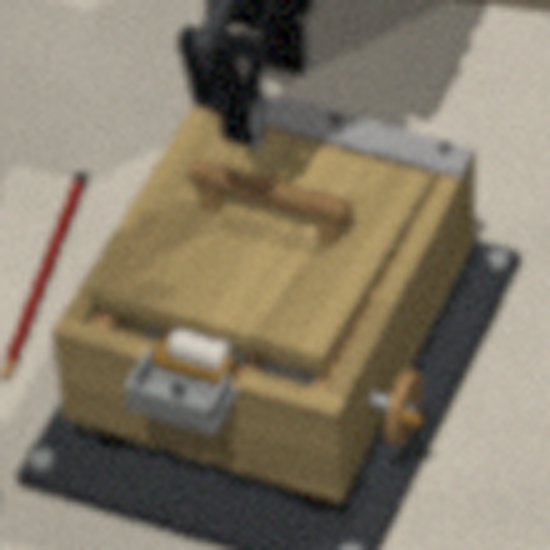

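The cover rests with its tongue under the strip (crop (400,140)) and its far edge on the white roller (crop (200,345)). Now I shut the fingers and press near the roller.

>>> step_arm(
  targets=[
    [[15,-3,0,0,0,0],[30,-5,0,0,0,0],[45,-8,0,0,0,0],[58,-10,0,0,0,0],[58,-10,-20,0,0,0],[58,-10,-40,0,0,0],[58,-10,-55,0,0,0],[58,-10,-65,0,0,0],[58,-10,-70,0,0,0],[58,-10,-70,0,0,0]],
  ],
  fingers=1,
  newtons=40,
)

```text
time: 11.95
tool_pos: [643.5, -41.2, 148.0]
tcp_rot: [-179.8, -0.0, 80.4]
ft_force: [-0.7, 1.8, -0.8]
finger_gap: -0.2
grip_force: 0.0
```

>>> step_arm(
  targets=[
    [[0,0,-2,0,0,0],[0,0,-4,0,0,0],[0,0,-6,0,0,0],[0,0,-8,0,0,0],[0,0,-10,0,0,0],[0,0,-12,0,0,0],[0,0,-12,0,0,0]],
  ],
)

```text
time: 12.53
tool_pos: [645.6, -41.5, 138.7]
tcp_rot: [179.9, -0.0, 80.4]
ft_force: [0.5, -0.4, 6.4]
finger_gap: 0.1
grip_force: 3.1
```

>>> step_arm(
  targets=[
    [[0,0,-2,0,0,0],[0,0,-4,0,0,0],[0,0,-6,0,0,0],[0,0,-8,0,0,0],[0,0,-8,0,0,0]],
  ],
)

```text
time: 12.95
tool_pos: [644.2, -41.3, 129.0]
tcp_rot: [-179.9, -0.0, 80.4]
ft_force: [-1.0, -0.3, -0.0]
finger_gap: 0.0
grip_force: 0.0
```

>>> step_arm(
  targets=[
    [[0,0,-2,0,0,0],[0,0,-4,0,0,0],[0,0,-6,0,0,0],[0,0,-8,0,0,0],[0,0,-8,0,0,0]],
  ],
)

```text
time: 13.37
tool_pos: [644.5, -41.4, 121.7]
tcp_rot: [-179.9, -0.0, 80.4]
ft_force: [-3.8, -0.5, 6.9]
finger_gap: -0.3
grip_force: 3.5
```

>>> step_arm(
  targets=[
    [[0,0,-3,0,0,0],[0,0,-6,0,0,0],[0,0,-8,0,0,0],[0,0,-8,0,0,0],[0,0,-8,0,0,0]],
  ],
)

```text
time: 13.78
tool_pos: [644.6, -41.4, 115.0]
tcp_rot: [-179.9, -0.0, 80.4]
ft_force: [-6.8, 0.9, 12.8]
finger_gap: 0.3
grip_force: 6.5
```

>>> step_arm(
  targets=[
    [[0,0,5,0,0,0],[0,0,15,0,0,0],[0,0,35,0,0,0],[0,0,70,0,0,0],[-30,0,110,0,0,0],[-70,-30,130,0,0,0],[-110,-60,140,0,0,0],[-150,-95,140,0,0,0],[-180,-130,140,0,0,0],[-200,-165,140,0,0,0],[-220,-200,140,0,0,0],[-240,-240,140,0,0,0]],
  ],
)

```text
time: 14.78
tool_pos: [423.8, -246.2, 253.9]
tcp_rot: [-180.0, 0.0, 80.5]
ft_force: [0.4, -0.2, 0.6]
finger_gap: -0.3
grip_force: 0.0
```

```bash
python3 - <<'E'
from h import *
T=Cam("top");S=Cam("scene"); print(r.sense()["ft_force"])
c=lambda i,x,y:cv2.resize(i[y:y+120,x:x+80],(400,600),interpolation=cv2.INTER_CUBIC)
cv2.imwrite("pics/s5.png",np.hstack([c(T.img,292,130),c(S.img,255,215)]))
E
```

```text
[-0.4458873  -0.03698631  0.32701217]
```

View pics/s5.png

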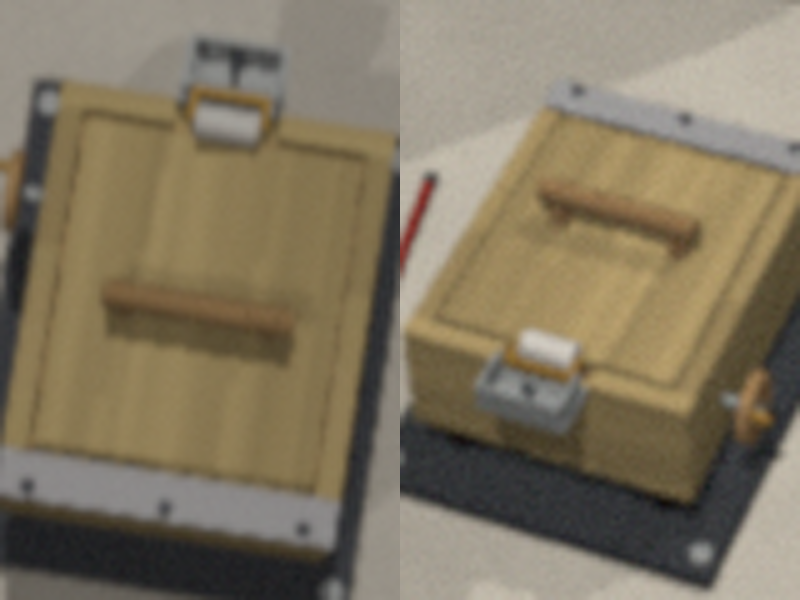

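The cover lies flush inside the walls, with the tongue under the strip (top crop (165,480)) and the roller over the far edge (top crop (228,122)).

```bash
python3 -c "
from bench import r
print(r.hand_in())"
```

```text
the job is handed in; nothing more can be done
None
```

I closed the box with the longer cover and handed the job in at about 15 s of the 58 s limit: the last picture shows the cover flat, its tongue under the strip and the roller over its far edge, and the arm is clear of it.

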